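Sweep the offcuts off the fixture plate into the scrap tray

ROBOT

A 6-joint arm with a two-finger parallel gripper is mounted at the origin on the work surface. World frame = base frame: x ahead of the robot, y to its left, z up, the work surface at z = 0. Lengths are in m, angles in rad, forces in N, time in s.
With the tool pointing down it reaches from about 0.3 to 0.95 m from the base axis. Payload 3.1 kg.
Tool frame: the origin (TCP) lies on the front face of the gripper's body, between the roots of the fingers; the fingertips stand 73 mm ahead of it and the grasp point (between the pads) lies 54 mm ahead of it; z points along the fingers, y is the line along which they close (so a half turn about z gives the same grasp; the last joint's range is limited). The gripper opens to 85 mm and grips with 20 to 120 N. Pads are 22 mm wide; open, the fingers measure 114 mm over their backs; the gripper's body (76 mm by 85 mm) begins 54 mm behind the grasp point. The pads swing forward as they close: fully open they stand 13 mm farther back than shut.
Start: joints at [-1.194, 0.308, 1.634, -0, 1.2, -0.07], TCP at [0.27, -0.564, 0.304] pointing down, gripper open.
Joint ranges: [-3.06, 3.06], [-0.79, 1.96], [0.05, 2.63], [-1.19, 4.34], [0.05, 2.64], [-2.94, 2.94]. Speed limits (rad/s): [2.79, 2.79, 3.14, 3.14, 3.14, 3.14].

INTERFACE

Orientations are given as a unit quaternion [x, y, z, w].
In Python, from station import manip gives the robot as it stands.
- The arm moves only by the tool play_rows, never from a script. Its argument "commands" is a list of rows, each a list of 5 numbers: the shift along the tool's x, y, z in units of 0.1 m (1.0 is 0.1 m), then the turn about the tool's z in units of 45 degrees (1.0 is 45 degrees), then the opening, from -1 (shut) to 1 (fully open). In form: [[dx, dy, dz, turn, gripper], ...]. A call has 1 to 12 rows; each row is the pose to reach, as a shift and turn from the pose commanded when the call began, along the tool's axes at that moment; what a row does not reach only later rows make up. A row lasts 1/10 s, in which the tool goes at most 50 mm and 8.59 degrees, less where a joint would pass 70% of its speed; a pose out of reach is approached as far as the arm can. A call with a number of a shift or a turn outside -1 to 1 is refused whole. A call with a gripper value outside its range is refused whole. The fingers move at their own pace and stop on an object; "force" is the grip in N (left out, the last holds). Time passes only in rows, so rows that repeat a pose let the fingers close. It gives the time, the measured TCP pose, the force, the opening and the grip force at its end, in the units of the state.
- manip.observe(): the state, without advancing time (a new reading comes with each control period).
- manip.grab_frame(name): name is "side" or "top" or "wrist"; returns a dict with "color" (420x560x3 uint8, red, green, blue), "K" (3x3 intrinsics, pixels), "rvec" (rotation vector, rad) and "tvec" (3), from world to camera coordinates, as OpenCV has them. Camera axes: x right, y down, z forward; pixel columns grow to the right and rows downward; lengths in m; the calibration is good to about 2 mm. A picture is of the moment at which its call begins. There is no depth.
- manip.sign_off(): hands the job in; it is judged then, once.
The state is a dict: "time_s": time; "joints": joint angles; "joint_vel": joint speeds; "tau": joint torques, N m; "tcp_pos": TCP position; "orientation": TCP orientation; "ft_force": force on the tool from outside, world axes, zero at the start; "wrist_torque": the same for the moment, N m; "gripper_width": finger opening in m; "finger_force": force on a finger pad.
Only numpy, scipy, OpenCV 4.12 (cv2) and the standard library are available. Lean on these libraries where they do the work, as an engineer would, in place of code of your own. Each camera call takes 0.05 s, during which the arm holds its last target. There are 200 camera calls.

TASK

Clear the fixture plate: with the fingertips, sweep the three low steel offcuts along the plate and over its edge into the empty scrap tray that stands against one side of it. Only push them, never pick them up or lift them off the plate, and leave the slim post and the screw jack on the plate, and the spray can on the bench, standing where they are.

Things in the scene. Friction and masses are not known exactly. Their poses are not given: they have to be found in the camera images.
- plate: Bare aluminium fixture plate, fixed to the bench: 280 x 280 mm, flat top 50 mm above the bench, no rim on any side. Origin at the centre of its underside, at bench height; z up, x and y along its sides. It may be turned by up to about 0.15 rad.
- tray: Empty open scrap tray of plain sheet steel, fixed to the bench along the plate's +y or -y side (either, it changes) with a 3 mm gap: 290 mm along the plate's x, 100 mm wide along the plate's y, walls 3 mm, rim 38 mm above the bench, so 12 mm below the plate's top. Parts pushed over the plate's edge drop straight in. Origin at the centre of its underside; axes parallel to the plate's.
- holder: Wooden cutter holder along the plate's other side, fixed: 260 mm along the plate's x, 90 mm wide, block 32 mm high with a middle row of upright steel shanks that reach 82 mm above the bench at most. Its near face is 8 mm from the plate. Origin at the centre of its underside; axes parallel to the plate's.
- round_end: Offcut to be swept: dark steel disc, end of a round bar, 28 mm diameter, 16 mm high, about 0.08 kg, lying flat on the plate. Origin at the centre of its underside.
- square_end: Offcut to be swept: dark steel end of a square bar, 24 x 24 mm, 18 mm high, about 0.08 kg, lying on the plate at any yaw. Origin at the centre of its underside; x and y along its sides. Pushed off-centre or on a corner it turns and can slip aside past a fingertip.
- hex_end: Offcut to be swept: dark steel end of a hexagon bar, 31 mm across corners (27 mm across flats), 16 mm high, about 0.08 kg, lying on the plate at any yaw. Origin at the centre of its underside.
- post: Not to be disturbed: loose slim dark steel post standing on the plate, foot 22 mm diameter, shaft 16 mm diameter, 45 mm high. Origin at the centre of its foot. It stands between the first and second row of offcuts (counted along the plate's x; one offcut to a row): a straight strip 50 mm wide along the plate's y, centred on each offcut, is clear of it.
- jack: Not to be disturbed: loose small dark steel screw jack standing on the plate, conical foot 22 mm diameter, round head 17 mm diameter, 40 mm high. Origin at the centre of its foot. It stands between the second and third row of offcuts, and the same 50 mm strips are clear of it.
- can: Not to be disturbed: loose spray can on the bench, to the robot's left beyond the plate and what stands at its side, 62 mm diameter, 170 mm high. Origin at the centre of its underside.

How it is judged:
At the end, for the whole second after the job is handed in: All three offcuts lie at rest inside the scrap tray (centre of the underside within the tray's outline and less than 40 mm above the bench); the post, the jack and the can stand upright (within 0.35 rad) within 12 mm of where they started (x of round_end in the frame of tray between -0.145 and 0.145 m and y of round_end in the frame of tray between -0.05 and 0.05 m and height (world z) of each of round_end, square_end, hex_end below 0.04 m and linear speed of each of round_end, square_end, hex_end below 0.03 m/s and x of square_end in the frame of tray between -0.145 and 0.145 m and y of square_end in the frame of tray between -0.05 and 0.05 m and x of hex_end in the frame of tray between -0.145 and 0.145 m and y of hex_end in the frame of tray between -0.05 and 0.05 m and not (distance of post from where it was at the start of the episode above 0.012 m or angle between post's own z axis and vertical above 0.35 rad) and not (distance of jack from where it was at the start of the episode above 0.012 m or angle between jack's own z axis and vertical above 0.35 rad) and not (distance of can from where it was at the start of the episode above 0.012 m or angle between can's own z axis and vertical above 0.35 rad)); the robot touches nothing.
It fails at once if an offcut is lifted: level and more than 10 mm above the plate, or at any tilt more than 25 mm above it (height (world z) of any of round_end, square_end, hex_end above 0.075 m or (height (world z) of round_end above 0.06 m and angle between round_end's own z axis and vertical below 0.35 rad) or (height (world z) of square_end above 0.06 m and angle between square_end's own z axis and vertical below 0.35 rad) or (height (world z) of hex_end above 0.06 m and angle between hex_end's own z axis and vertical below 0.35 rad)).
It fails at once if the post, the jack or the can is moved more than 12 mm or tipped more than 0.35 rad ((distance of post from where it was at the start of the episode above 0.012 m or angle between post's own z axis and vertical above 0.35 rad) or (distance of jack from where it was at the start of the episode above 0.012 m or angle between jack's own z axis and vertical above 0.35 rad) or (distance of can from where it was at the start of the episode above 0.012 m or angle between can's own z axis and vertical above 0.35 rad)).
It also fails if it takes over 61 s, if anything falls off the work surface, if the arm or the gripper's body presses on something with over 40 N, if the wrist force passes 120 N, or if a joint passes its speed limit or range.

## Working session

There is one attempt and no reset: what is moved stays moved. The work goes in short steps, Python scripts to look and compute and a tool call to move; the robot and the scene stay as the last step left them, time stands still between calls to the robot, and variables do not carry over. Pictures are saved under pics/ and viewed, at most 10 in all, crops included, and the job is handed in when it is done.

Besides the shell and the picture viewer there is one more tool, called after "Request:" as name(argument=value, ...), one argument or row to a line, values as JSON. play_rows: Moves the arm, as the interface text tells. Shifts and turns lie within -1 to 1; 1 stands for 0.1 m of shift or 45 degrees of turn. Its arguments: {"type":"object","properties":{"commands":{"type":"array","items":{"type":"array","items":{"type":"number"}}},"force":{"type":"number"}},"required":["commands"]}

```bash
mkdir -p pics
cat > h.py <<'E'
import numpy as np, cv2
from station import manip
def grab(n,f):
    d=manip.grab_frame(n); cv2.imwrite(f,d["color"][:,:,::-1]); np.savez(f[:-4],K=d["K"],r=d["rvec"],t=d["tvec"]); return d
def w(f,uv,z):
    d=np.load(f[:-4]+".npz"); R=cv2.Rodrigues(d["r"])[0]; t=d["t"].ravel()
    c=-R.T@t; v=R.T@np.linalg.inv(d["K"])@np.array([uv[0],uv[1],1.]); return c+v*(z-c[2])/v[2]
E
python3 - <<'E'
from h import *
d=grab("top","pics/top0.png"); R=cv2.Rodrigues(d["rvec"])[0]; print(-R.T@np.ravel(d["tvec"]),R)
s=manip.observe(); print(s["tcp_pos"],s["orientation"],s["time_s"])
E
```

```text
[0.4283306  0.104017   0.78398077] [[-0.02041215 -0.99926534  0.03243647]
 [-0.98194563  0.01393474 -0.1886494 ]
 [ 0.18805882 -0.03570159 -0.98150867]]
[ 0.26979684 -0.56305481  0.30266899] [ 9.75145523e-01  2.21562461e-01 -1.83592792e-04 -1.11855419e-03] 0.05
```

View pics/top0.png

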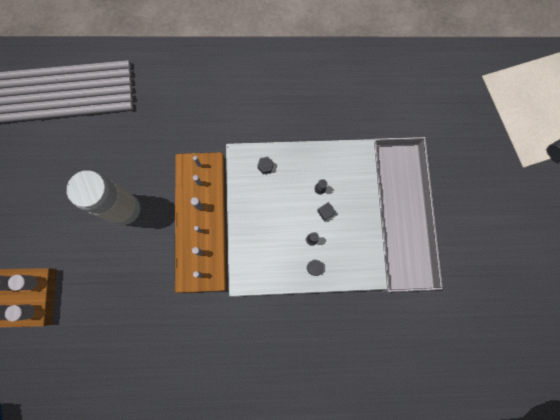

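The tray is on the right (-y), at about (408,215), and the holder is on the left. Offcuts: hex (265,165), square (327,212), disc (316,268). Post and jack: (321,187) and (313,239). I'll enlarge this area.

Run:
```python
from h import *
i=cv2.imread("pics/top0.png")[130:302,220:445]
cv2.imwrite("pics/c0.png",cv2.resize(i,None,fx=3.4,fy=3.4,interpolation=cv2.INTER_CUBIC))
```

```text
(no output)
```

View pics/c0.png

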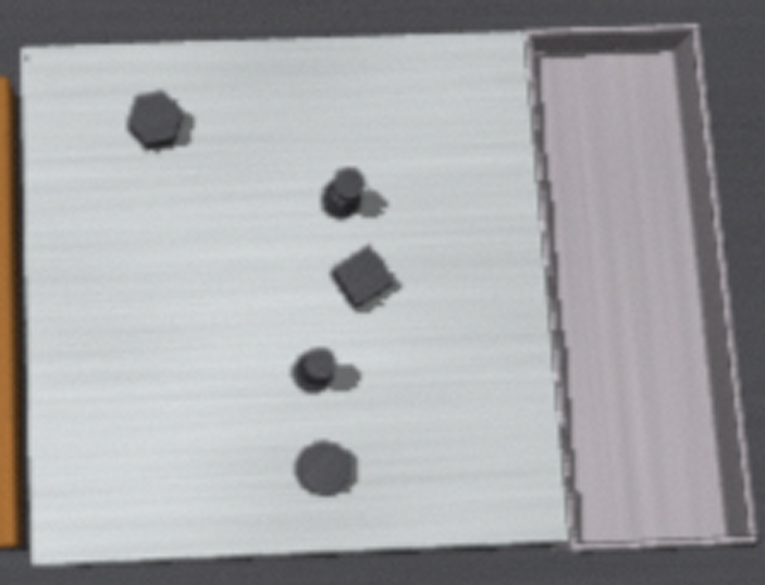

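The crop shows plate corners at (22,47), (526,31), (568,541) and (33,563). Tops: hex (155,117), square (363,275), disc (326,466). The two feet are at about (341,203) and (311,377).

Run:
```python
from h import *
f="pics/top0.png"
def p(u,v,z): return w(f,(220+(u+.5)/3.4-.5,130+(v+.5)/3.4-.5),z)[:2]
C=np.array([p(*c,.05) for c in [(22,47),(526,31),(568,541),(33,563)]]); print(C.round(4))
m=C.mean(0)
ex=(C[0]-C[3])+(C[1]-C[2]); ey=(C[0]-C[1])+(C[3]-C[2])
a1=np.arctan2(ex[1],ex[0]); a2=np.arctan2(-ey[0],ey[1]); a=(a1+a2)/2; print("c",m,"yaw",a1,a2,np.linalg.norm(ex)/2,np.linalg.norm(ey)/2)
U=np.array([[np.cos(a),np.sin(a)],[-np.sin(a),np.cos(a)]])
for n,c in dict(hex=(155,117,.066),sq=(363,275,.068),disc=(326,466,.066),up_foot=(341,204,.05),up_top=(349,182,.095),lo_foot=(312,377,.05),lo_top=(319,362,.09)).items():
    q=p(*c); print(n,q.round(4),"plate",(U@(q-m)).round(4))
s=manip.observe(); from scipy.spatial.transform import Rotation as Ro
print(Ro.from_quat(s["orientation"]).as_matrix().round(4))
```

```text
[[ 0.6945  0.1826]
 [ 0.7014 -0.097 ]
 [ 0.4223 -0.1016]
 [ 0.4169  0.1754]]
c [0.55879633 0.03982485] yaw 0.021340999311489552 0.02212238600365201 0.2784244172177356 0.278389787386521
hex [0.6489 0.11  ] plate [0.0916 0.0682]
sq [0.5611 0.0023] plate [ 0.0015 -0.0376]
disc [0.4626 0.0249] plate [-0.0965 -0.0128]
up_foot [0.6037 0.0101] plate [ 0.0443 -0.0307]
up_top [0.6044 0.0113] plate [ 0.045  -0.0295]
lo_foot [0.5101 0.029 ] plate [-0.049  -0.0098]
lo_top [0.5131 0.0293] plate [-0.0459 -0.0095]
[[ 9.018e-01  4.321e-01 -9.000e-04]
 [ 4.321e-01 -9.018e-01  2.100e-03]
 [ 1.000e-04 -2.300e-03 -1.000e+00]]
```

Request:
play_rows(
  commands=[
    [0.2, -0.22, 0, -0.18, -0.67],
    [0.4, -0.45, 0, -0.36, -0.67],
    [0.6, -0.67, 0, -0.54, -0.67],
    [0.75, -0.85, 0, -0.72, -0.67],
    [0.9, -1, 0, -0.9, -0.67],
    [0.9, -1, 0, -1, -0.67],
    [0.9, -1, 0, -1, -0.67],
  ],
  force=30,
)

```text
time_s: 0.75
tcp_pos: [0.308, -0.4336, 0.3033]
orientation: [0.816, 0.578, -0.0, -0.001]
ft_force: [-0.9, -0.8, 0.7]
gripper_width: 0.0143
finger_force: 0.0
```

Request:
play_rows(
  commands=[
    [0.35, 0, 0, -0.15, -0.67],
    [0.7, 0, 0, -0.3, -0.67],
    [1, 0, 0, -0.459, -0.67],
    [1, 0, 0, -0.459, -0.67],
    [1, 0, 0, -0.459, -0.67],
  ],
)

```text
time_s: 1.25
tcp_pos: [0.3413, -0.3403, 0.3038]
orientation: [0.7, 0.714, -0.0, 0.0]
ft_force: [-0.3, 0.5, 0.4]
gripper_width: 0.014
finger_force: 0.0
```

```bash
cat >> h.py <<'E'
from scipy.spatial.transform import Rotation as Ro
M=np.array([.5588,.0398]); A=.0217
U=np.array([[np.cos(A),np.sin(A)],[-np.sin(A),np.cos(A)]])
def st():
    s=manip.observe(); m=Ro.from_quat(s["orientation"]).as_matrix()
    print("t",s["time_s"],"plate",(U@(s["tcp_pos"][:2]-M)).round(4),"z",round(s["tcp_pos"][2],4),"toolx deg vs plate y",round(np.degrees(np.arctan2(m[1,0],m[0,0])-A)-90,2),"w",s["gripper_width"],"F",np.round(s["ft_force"],1))
E
python3 -c "from h import *; st()"
```

```text
t 1.25 plate [-0.2257 -0.3753] z 0.3038 toolx deg vs plate y -0.07 w 0.013983681227237092 F [-0.3  0.5  0.4]
```

Request:
play_rows(
  commands=[
    [0.35, 0.15, 0, 0, -0.67],
    [0.7, 0.3, 0, 0, -0.67],
    [1, 0.4, 0, 0, -0.67],
  ],
)

```text
time_s: 1.55
tcp_pos: [0.3795, -0.2397, 0.304]
orientation: [0.701, 0.713, 0.0, 0.0]
ft_force: [0.2, 0.5, -0.1]
gripper_width: 0.0143
finger_force: 0.0
```

Request:
play_rows(
  commands=[
    [0.35, 0.15, 0, 0, -0.67],
    [0.7, 0.3, 0, 0, -0.67],
    [1, 0.4, 0, 0, -0.67],
  ],
)

```text
time_s: 1.85
tcp_pos: [0.4178, -0.1384, 0.3041]
orientation: [0.701, 0.714, 0.0, 0.001]
ft_force: [0.1, -1.2, -0.1]
gripper_width: 0.0141
finger_force: 0.0
```

Request:
play_rows(
  commands=[
    [0.35, 0.15, 0, 0, -0.67],
    [0.7, 0.3, 0, 0, -0.67],
    [1, 0.49, 0, 0, -0.67],
  ],
)

```text
time_s: 2.15
tcp_pos: [0.4644, -0.0372, 0.304]
orientation: [0.701, 0.714, -0.0, 0.0]
ft_force: [-0.5, 0.1, -0.4]
gripper_width: 0.014
finger_force: 0.0
```

Request:
play_rows(
  commands=[
    [0.35, 0, 0, 0, -0.67],
    [0.7, 0, 0.2, 0, -0.67],
    [1, 0, 0.5, 0, -0.67],
    [1, 0, 0.8, 0, -0.67],
    [1, 0, 0.8, 0, -0.67],
    [1, 0, 0.8, 0, -0.67],
  ],
)

```text
time_s: 2.75
tcp_pos: [0.4618, 0.0616, 0.2237]
orientation: [0.7, 0.714, -0.001, -0.0]
ft_force: [0.2, -0.6, 1.4]
gripper_width: 0.0143
finger_force: 0.0
```

Request:
play_rows(
  commands=[
    [0.15, 0, 0.2, 0, -0.67],
    [0.2, 0, 0.4, 0, -0.67],
    [0.2, 0, 0.6, 0, -0.67],
    [0.2, 0, 0.7, 0, -0.67],
    [0.2, 0, 0.7, 0, -0.67],
    [0.2, 0, 0.7, 0, -0.67],
  ],
)

```text
time_s: 3.35
tcp_pos: [0.4623, 0.0819, 0.1551]
orientation: [0.7, 0.714, 0.001, 0.001]
ft_force: [-0.2, 0.5, 0.3]
gripper_width: 0.0142
finger_force: 0.0
```

```bash
python3 -c "
from h import *; st(); grab('side','pics/s1.png')"
```

```text
t 3.35 plate [-0.0956  0.0442] z 0.1551 toolx deg vs plate y -0.06 w 0.014240139294230604 F [-0.2  0.5  0.3]
```

View pics/s1.png

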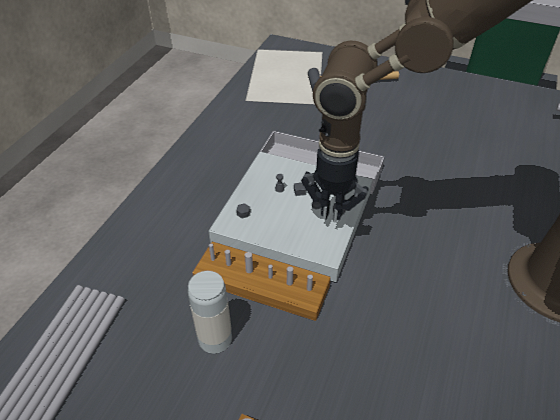

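The side view shows the fingers (about 330,205) above the plate behind the disc. The linkage knuckles bow out along plate x, so I'll check clearance to the jack in a crop.

Run:
```python
from h import *
i=cv2.imread("pics/s1.png")[120:260,230:400]
cv2.imwrite("pics/c1.png",cv2.resize(i,None,fx=4.2,fy=4.2,interpolation=cv2.INTER_CUBIC))
d=np.load("pics/s1.npz")
s=manip.observe(); R=Ro.from_quat(s["orientation"]).as_matrix()
for n,o in dict(tip=(0,0,.073),kp=(0,.04,.02),km=(0,-.04,.02),tcp=(0,0,0)).items():
    q=cv2.projectPoints((s["tcp_pos"]+R@np.array(o))[None],d["r"],d["t"],d["K"],None)[0].ravel(); print(n,((q-[230,120])*4.2).round())
```

```text
tip [419. 414.]
kp [346. 315.]
km [510. 358.]
tcp [431. 305.]
```

View pics/c1.png

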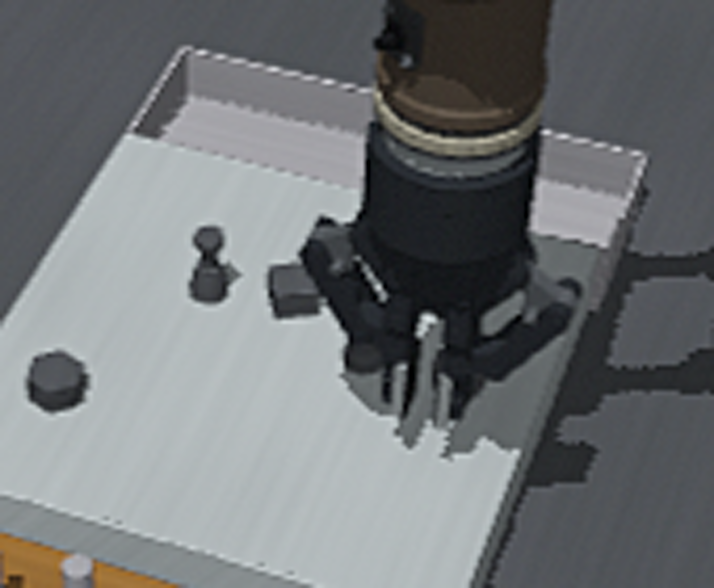

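Run:
```python
from h import *
d=np.load("pics/s1.npz"); Rc=cv2.Rodrigues(d["r"])[0]; c=-Rc.T@d["t"].ravel()
s=manip.observe(); R=Ro.from_quat(s["orientation"]).as_matrix()
for u,v in [(320,230),(302,255),(350,345),(365,375),(580,295),(530,355),(480,380),(405,445),(448,455),(465,415)]:
    r=R.T@Rc.T@np.linalg.inv(d["K"])@np.array([230+u/4.2,120+v/4.2,1]); o=R.T@(c-s["tcp_pos"]); print((u,v),[(o-r*(o[0]-x)/r[0]).round(3)[1:].tolist() for x in (0,.011)])
for z in (.05,.095):
    q=cv2.projectPoints(np.array([[.5115,.029,z]]),d["r"],d["t"],d["K"],None)[0].ravel(); print("post",((q-[230,120])*4.2).round())
```

```text
(320, 230) [[0.055, -0.028], [0.052, -0.038]]
(302, 255) [[0.063, -0.01], [0.06, -0.021]]
(350, 345) [[0.037, 0.039], [0.034, 0.028]]
(365, 375) [[0.028, 0.056], [0.025, 0.045]]
(580, 295) [[-0.067, -0.029], [-0.068, -0.039]]
(530, 355) [[-0.049, 0.015], [-0.051, 0.004]]
(480, 380) [[-0.027, 0.039], [-0.03, 0.028]]
(405, 445) [[0.005, 0.097], [0.003, 0.085]]
(448, 455) [[-0.017, 0.096], [-0.019, 0.084]]
(465, 415) [[-0.023, 0.065], [-0.025, 0.053]]
post [357. 363.]
post [361. 299.]
```

Request:
play_rows(
  commands=[
    [0, 0, 0.05, 0, -0.67],
    [0, 0, 0.1, 0, -0.67],
    [0, 0, 0.13, 0, -0.67],
    [0, 0, 0.16, 0, -0.67],
    [0, 0, 0.18, 0, -0.67],
    [0, 0, 0.18, 0, -0.67],
  ],
)

```text
time_s: 4.0
tcp_pos: [0.4607, 0.0825, 0.1354]
orientation: [0.699, 0.715, -0.0, -0.0]
ft_force: [0.3, -0.4, 0.8]
gripper_width: 0.0143
finger_force: 0.0
```

Run:
```python
from h import *
st(); d=grab('side','pics/s2.png'); grab('wrist','pics/w2.png')
i=cv2.imread("pics/s2.png")[160:240,280:370]
i=cv2.resize(i,None,fx=6,fy=6,interpolation=cv2.INTER_CUBIC)
j=cv2.imread("pics/w2.png")
cv2.imwrite("pics/c2.png",np.hstack([i[:480],cv2.resize(j,(260,195)) if 0 else np.zeros((480,2,3),np.uint8)]))
```

```text
t 4.0 plate [-0.0972  0.0448] z 0.1354 toolx deg vs plate y 0.02 w 0.014319264134704225 F [ 0.3 -0.4  0.8]
```

View pics/c2.png

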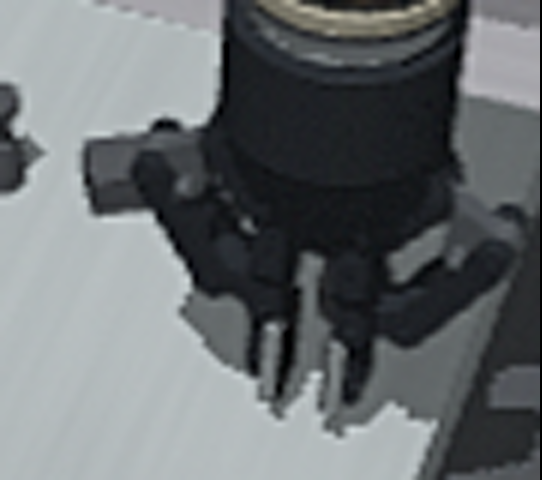

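View pics/w2.png

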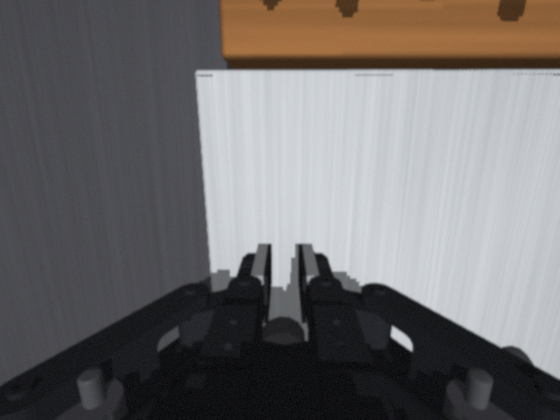

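The two fingertips (275,415) and (338,432) are just above the plate. The wrist view has the disc at (285,330), centred between the fingers. I'll go 5 mm lower and sweep.

Request:
play_rows(
  commands=[
    [0, 0, 0.03, 0, -0.67],
    [0, 0, 0.05, 0, -0.67],
    [-0.1, 0, 0.05, 0, -0.67],
    [-0.2, 0, 0.05, 0, -0.67],
    [-0.3, 0, 0.05, 0, -0.67],
    [-0.38, 0, 0.05, 0, -0.67],
    [-0.46, 0, 0.05, 0, -0.67],
    [-0.54, 0, 0.05, 0, -0.67],
    [-0.62, 0, 0.05, 0, -0.67],
    [-0.7, 0, 0.05, 0, -0.67],
    [-0.8, 0, 0.05, 0, -0.67],
    [-0.9, 0, 0.05, 0, -0.67],
  ],
)

```text
time_s: 5.3
tcp_pos: [0.463, -0.0083, 0.1309]
orientation: [0.699, 0.715, 0.0, 0.0]
ft_force: [0.2, 0.8, 0.1]
gripper_width: 0.0141
finger_force: 0.2
```

Run:
```python
from h import *
st(); d=grab('top','pics/t3.png')
i=d["color"][130:302,220:445,::-1]
cv2.imwrite("pics/c3.png",cv2.resize(i,None,fx=3.4,fy=3.4,interpolation=cv2.INTER_CUBIC))
```

```text
t 5.3 plate [-0.0969 -0.046 ] z 0.1309 toolx deg vs plate y 0.03 w 0.01409612596042906 F [0.2 0.8 0.1]
```

View pics/c3.png

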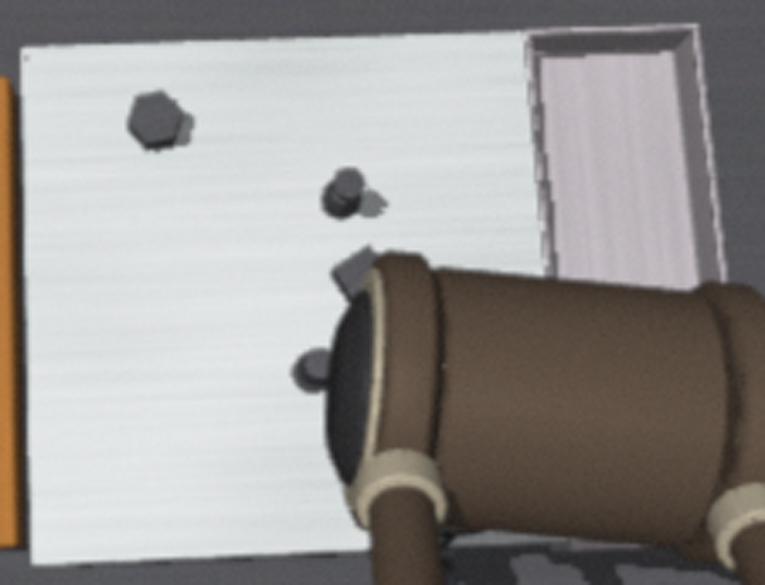

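The post and square are unmoved; the arm hides the disc. I'll continue over the edge, then lift.

Request:
play_rows(
  commands=[
    [-0.1, 0, 0, 0, -0.67],
    [-0.2, 0, 0, 0, -0.67],
    [-0.3, 0, 0, 0, -0.67],
    [-0.4, 0, 0, 0, -0.67],
    [-0.5, 0, 0, 0, -0.67],
    [-0.6, 0, 0, 0, -0.67],
    [-0.7, 0, 0, 0, -0.67],
    [-0.8, 0, 0, 0, -0.67],
    [-0.9, 0, 0, 0, -0.67],
    [-1, 0, 0, 0, -0.67],
    [-1, 0, 0, 0, -0.67],
    [-1, 0, 0, 0, -0.67],
  ],
)

```text
time_s: 6.55
tcp_pos: [0.4651, -0.1077, 0.1308]
orientation: [0.7, 0.715, 0.0, -0.0]
ft_force: [0.3, 0.6, 1.0]
gripper_width: 0.0142
finger_force: 0.0
```

Request:
play_rows(
  commands=[
    [-0.08, 0, 0, 0, -0.67],
    [-0.08, 0, 0, 0, -0.67],
    [-0.08, 0, -0.3, 0, -0.67],
    [-0.08, 0, -0.7, 0, -0.67],
    [-0.08, 0, -1, 0, -0.67],
    [0.4, 0.5, -1, 0, -0.67],
    [0.8, 0.9, -1, 0, -0.67],
    [0.9, 0.98, -1, 0, -0.67],
    [0.9, 0.98, -1, 0, -0.67],
  ],
)

```text
time_s: 7.45
tcp_pos: [0.5642, -0.0121, 0.2316]
orientation: [0.698, 0.716, 0.002, 0.001]
ft_force: [-0.8, -0.5, -0.3]
gripper_width: 0.0142
finger_force: 0.0
```

Request:
play_rows(
  commands=[
    [0.4, 0, 0, 0, -0.67],
    [0.8, 0, 0, 0, -0.67],
    [1, 0, 0, 0, -0.67],
    [1, 0, 0, 0, -0.67],
    [1, 0, 0, 0, -0.67],
  ],
)

```text
time_s: 7.95
tcp_pos: [0.5584, 0.0843, 0.2306]
orientation: [0.699, 0.715, -0.001, 0.0]
ft_force: [-0.2, 0.1, -0.1]
gripper_width: 0.014
finger_force: 0.0
```

Run:
```python
from h import *
st(); a=manip.grab_frame('side')["color"][100:300,180:400,::-1]; b=manip.grab_frame('top')["color"][130:302,220:445,::-1]
r=lambda x:cv2.resize(x,(400,360),interpolation=cv2.INTER_CUBIC)
cv2.imwrite("pics/c4.png",np.hstack([r(a),r(b)]))
```

```text
t 7.95 plate [0.0005 0.0445] z 0.2306 toolx deg vs plate y 0.08 w 0.014006783043825799 F [-0.2  0.1 -0.1]
```

View pics/c4.png

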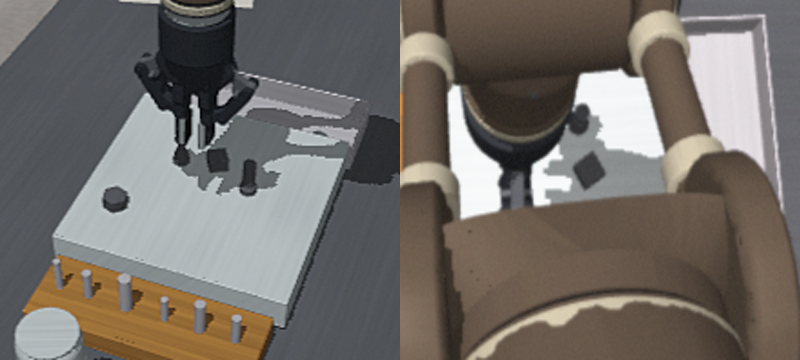

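The disc is off the plate. Post (250,178), jack (181,155) and square (217,160) are where they were. Square next.

Request:
play_rows(
  commands=[
    [0, 0.01, 0.3, 0, -0.67],
    [0, 0.01, 0.6, 0, -0.67],
    [0, 0.01, 0.8, 0, -0.67],
    [0, 0.01, 0.9, 0, -0.67],
    [0, 0.01, 0.96, 0, -0.67],
    [0, 0.01, 1, 0, -0.67],
    [0, 0.01, 1, 0, -0.67],
    [-0.1, 0.01, 1, 0, -0.67],
    [-0.2, 0.01, 1, 0, -0.67],
    [-0.3, 0.01, 1, 0, -0.67],
    [-0.4, 0.01, 1, 0, -0.67],
    [-0.48, 0.01, 1, 0, -0.67],
  ],
)

```text
time_s: 9.25
tcp_pos: [0.5611, 0.0354, 0.1311]
orientation: [0.7, 0.715, 0.0, 0.0]
ft_force: [-0.6, 0.8, 0.3]
gripper_width: 0.0137
finger_force: 0.0
```

Request:
play_rows(
  commands=[
    [-0.07, 0, 0, 0, -0.67],
    [-0.14, 0, 0, 0, -0.67],
    [-0.21, 0, 0, 0, -0.67],
    [-0.28, 0, 0, 0, -0.67],
    [-0.35, 0, 0, 0, -0.67],
    [-0.42, 0, 0, 0, -0.67],
    [-0.49, 0, 0, 0, -0.67],
    [-0.56, 0, 0, 0, -0.67],
    [-0.63, 0, 0, 0, -0.67],
    [-0.7, 0, 0, 0, -0.67],
    [-0.76, 0, 0, 0, -0.67],
  ],
)

```text
time_s: 10.35
tcp_pos: [0.5627, -0.04, 0.1309]
orientation: [0.699, 0.715, -0.0, -0.0]
ft_force: [0.5, 1.0, 0.3]
gripper_width: 0.014
finger_force: 0.2
```

Run:
```python
from h import *
st(); a=manip.grab_frame('side')["color"][110:230,220:380,::-1]; b=manip.grab_frame('wrist')["color"][:,:,::-1]
r=lambda x:cv2.resize(x,(400,300),interpolation=cv2.INTER_CUBIC)
cv2.imwrite("pics/c5.png",np.hstack([r(a),r(b)]))
```

```text
t 10.35 plate [ 0.0021 -0.0799] z 0.1309 toolx deg vs plate y 0.0 w 0.01401823237364913 F [0.5 1.  0.3]
```

View pics/c5.png

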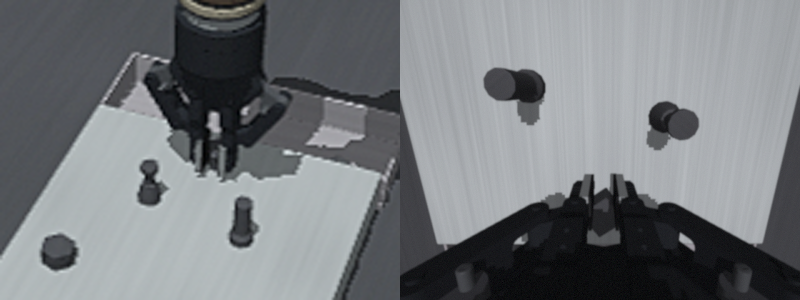

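Post and jack are standing, and the square's corner (right half, 603,215) sits between the fingers. I'll finish this sweep and move behind the hex.

Request:
play_rows(
  commands=[
    [-0.1, 0, 0, 0, -0.67],
    [-0.2, 0, 0, 0, -0.67],
    [-0.3, 0, 0, 0, -0.67],
    [-0.4, 0, 0, 0, -0.67],
    [-0.5, 0, 0, 0, -0.67],
    [-0.6, 0, 0, 0, -0.67],
    [-0.7, 0, 0, 0, -0.67],
    [-0.78, 0, 0, 0, -0.67],
    [-0.78, 0, 0, 0, -0.67],
    [-0.78, 0, -0.3, 0, -0.67],
    [-0.78, 0, -0.7, 0, -0.67],
    [-0.78, 0, -1, 0, -0.67],
  ],
)

```text
time_s: 11.65
tcp_pos: [0.5647, -0.1172, 0.2326]
orientation: [0.699, 0.715, 0.0, 0.0]
ft_force: [1.2, 0.4, 0.1]
gripper_width: 0.014
finger_force: 0.0
```

Request:
play_rows(
  commands=[
    [0, 0, 0, 0, -0.67],
    [0.4, 0.4, 0, 0, -0.67],
    [0.8, 0.8, 0, 0, -0.67],
    [1, 0.9, 0, 0, -0.67],
    [1, 0.9, 0, 0, -0.67],
  ],
)

```text
time_s: 12.15
tcp_pos: [0.6538, -0.0112, 0.23]
orientation: [0.698, 0.716, 0.001, -0.0]
ft_force: [0.4, -0.9, -0.4]
gripper_width: 0.0142
finger_force: 0.0
```

Request:
play_rows(
  commands=[
    [0.4, 0, 0, 0, -0.67],
    [0.8, 0, 0, 0, -0.67],
    [1, 0, 0, 0, -0.67],
    [1, 0, 0, 0, -0.67],
  ],
)

```text
time_s: 12.55
tcp_pos: [0.6487, 0.0871, 0.2297]
orientation: [0.698, 0.716, -0.001, -0.001]
ft_force: [-1.0, -0.6, -0.6]
gripper_width: 0.0142
finger_force: 0.0
```

Request:
play_rows(
  commands=[
    [0.4, 0, 0, 0, -0.67],
    [0.65, 0, 0, 0, -0.67],
    [0.65, 0, 0, 0, -0.67],
    [0.65, 0, 0, 0, -0.67],
  ],
)

```text
time_s: 12.95
tcp_pos: [0.6481, 0.1486, 0.2301]
orientation: [0.699, 0.715, -0.001, 0.0]
ft_force: [-0.3, -0.4, -0.5]
gripper_width: 0.014
finger_force: 0.0
```

Run:
```python
from h import *
st(); a=manip.grab_frame('side')["color"][110:260,190:390,::-1]; b=manip.grab_frame('wrist')["color"][:,:,::-1]
r=lambda x:cv2.resize(x,(400,300),interpolation=cv2.INTER_CUBIC)
cv2.imwrite("pics/c6.png",np.hstack([r(a),r(b)]))
```

```text
t 12.95 plate [0.0916 0.1068] z 0.2301 toolx deg vs plate y 0.04 w 0.013978069408825287 F [-0.3 -0.4 -0.5]
```

View pics/c6.png

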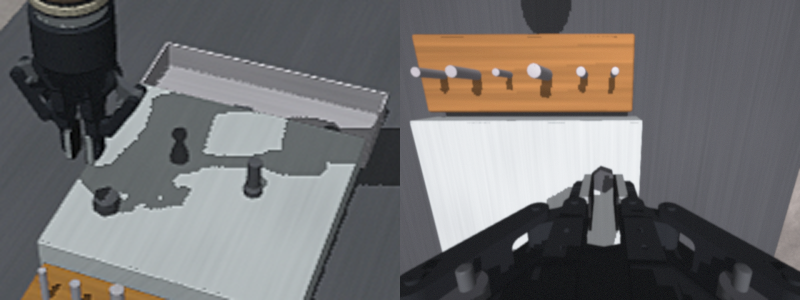

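Square is gone from the plate; post and jack are standing. I'll check the hex position against the wrist view, where it shows at (602,178), i.e. full-frame about (283,249).

Run:
```python
from h import *
d=grab('wrist','pics/w7.png'); s=manip.observe(); R=Ro.from_quat(s["orientation"]).as_matrix()
P=np.array([[.6489,.11,.066],s["tcp_pos"]+R@[0,0,.073]])
print(cv2.projectPoints(P,d["rvec"],d["tvec"],d["K"],None)[0].reshape(-1,2)); print(w("pics/w7.png",(283,249),.066))
```

```text
[[283.83110726 253.67411058]
 [283.92822455 259.58334942]]
[0.6480979 0.1143349 0.066    ]
```

Request:
play_rows(
  commands=[
    [0.08, 0, 0.3, 0, -0.67],
    [0.08, 0, 0.6, 0, -0.67],
    [0.08, 0, 0.8, 0, -0.67],
    [0.08, 0, 0.88, 0, -0.67],
    [0.08, 0, 0.94, 0, -0.67],
    [0.08, 0, 1, 0, -0.67],
    [0.08, 0, 1, 0, -0.67],
    [0, 0, 1, 0, -0.67],
    [-0.08, 0, 1, 0, -0.67],
    [-0.16, 0, 1, 0, -0.67],
    [-0.24, 0, 1, 0, -0.67],
    [-0.32, 0, 1, 0, -0.67],
  ],
)

```text
time_s: 14.3
tcp_pos: [0.6495, 0.1168, 0.1313]
orientation: [0.699, 0.715, 0.0, 0.0]
ft_force: [0.3, -0.2, 1.0]
gripper_width: 0.0141
finger_force: 0.4
```

Request:
play_rows(
  commands=[
    [-0.1, 0, 0, 0, -0.67],
    [-0.2, 0, 0, 0, -0.67],
    [-0.3, 0, 0, 0, -0.67],
    [-0.4, 0, 0, 0, -0.67],
    [-0.5, 0, 0, 0, -0.67],
    [-0.6, 0, 0, 0, -0.67],
    [-0.7, 0, 0, 0, -0.67],
    [-0.8, 0, 0, 0, -0.67],
    [-0.9, 0, 0, 0, -0.67],
    [-1, 0, 0, 0, -0.67],
  ],
)

```text
time_s: 15.3
tcp_pos: [0.6514, 0.0168, 0.1308]
orientation: [0.699, 0.715, -0.0, -0.0]
ft_force: [0.2, 0.8, 0.6]
gripper_width: 0.0142
finger_force: 0.4
```

Request:
play_rows(
  commands=[
    [-0.1, 0, 0, 0, -0.67],
    [-0.2, 0, 0, 0, -0.67],
    [-0.3, 0, 0, 0, -0.67],
    [-0.4, 0, 0, 0, -0.67],
    [-0.5, 0, 0, 0, -0.67],
    [-0.6, 0, 0, 0, -0.67],
    [-0.7, 0, 0, 0, -0.67],
    [-0.8, 0, 0, 0, -0.67],
    [-0.9, 0, 0, 0, -0.67],
    [-1, 0, 0, 0, -0.67],
  ],
)

```text
time_s: 16.3
tcp_pos: [0.6536, -0.0833, 0.1308]
orientation: [0.699, 0.715, -0.0, 0.0]
ft_force: [0.6, 0.0, -0.7]
gripper_width: 0.014
finger_force: 0.0
```

Request:
play_rows(
  commands=[
    [-0.1, 0, 0, 0, -0.67],
    [-0.2, 0, 0, 0, -0.67],
    [-0.29, 0, 0, 0, -0.67],
    [-0.29, 0, 0, 0, -0.67],
    [-0.29, 0, -0.3, 0, -0.67],
    [-0.29, 0, -0.7, 0, -0.67],
    [-0.29, 0, -1, 0, -0.67],
    [-0.6, 0, -1, 0, -0.67],
    [-1, 0, -1, 0, -0.67],
    [-1, 0, -1, 0, -0.67],
  ],
)

```text
time_s: 17.3
tcp_pos: [0.6561, -0.1865, 0.2318]
orientation: [0.7, 0.714, -0.0, 0.002]
ft_force: [-0.2, -0.8, -0.4]
gripper_width: 0.0142
finger_force: 0.0
```

Request:
play_rows(
  commands=[
    [-0.4, 0, 0, 0, -0.67],
    [-0.8, 0, 0, 0, -0.67],
    [-1, 0, 0, 0, -0.67],
    [-1, 0, 0, 0, -0.67],
  ],
)

```text
time_s: 17.7
tcp_pos: [0.6577, -0.2847, 0.2306]
orientation: [0.7, 0.714, -0.0, 0.0]
ft_force: [0.6, 0.6, 0.1]
gripper_width: 0.0138
finger_force: 0.0
```

Request:
play_rows(
  commands=[
    [-0.4, 0, 0, 0, -0.67],
    [-0.8, 0, 0, 0, -0.67],
    [-1, 0, 0, 0, -0.67],
    [-1, 0, 0, 0, -0.67],
    [-1, 0, 0, 0, -0.67],
  ],
)

```text
time_s: 18.2
tcp_pos: [0.6603, -0.3806, 0.2302]
orientation: [0.699, 0.715, 0.001, -0.001]
ft_force: [1.1, 0.2, -0.6]
gripper_width: 0.0144
finger_force: 0.0
```

Run:
```python
from h import *
st(); grab('top','pics/t8.png')
```

```text
t 18.2 plate [ 0.0923 -0.4225] z 0.2302 toolx deg vs plate y 0.02 w 0.014424385211171765 F [ 1.1  0.2 -0.6]
```

View pics/t8.png

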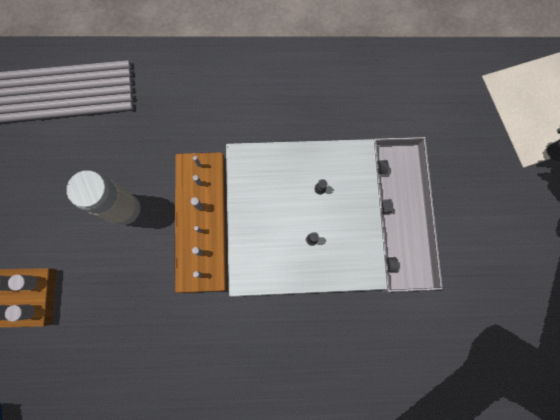

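The plate is clear except for the post (321,187) and jack (313,239), and the three offcuts are in the tray at (383,167), (388,207) and (393,265). I've used up the picture allowance (11 viewed against a limit of 10), so I'll check their positions numerically.

Run:
```python
from h import *
f="pics/t8.png"; g=cv2.cvtColor(cv2.imread(f),cv2.COLOR_BGR2GRAY)
for u,v in [(383,167),(388,207),(393,265)]:
    p=g[v-13:v+14,u-9:u+12]; m=(p<75).astype(np.uint8); n,l,st_,c=cv2.connectedComponentsWithStats(m)
    k=1+np.argmax(st_[1:,4]); q=c[k]+[u-9,v-13]
    print(q.round(1),st_[k],[ (U@(w(f,q,z)[:2]-M)-[0,-.193]).round(3).tolist() for z in (.01,.02,.04)])
```

```text
[382.6 167.4] [  4   7  10  13 110] [[0.094, 0.03], [0.091, 0.033], [0.086, 0.039]]
[384.7 209.5] [ 3  8 11 12 45] [[0.01, 0.034], [0.008, 0.037], [0.005, 0.043]]
[391.  264.4] [ 2  6 12 14 99] [[-0.096, 0.031], [-0.096, 0.034], [-0.097, 0.04]]
```

```bash
python3 -c "from station import manip; print(manip.sign_off())"
```

```text
the job is handed in; nothing more can be done
None
```

I swept all three offcuts into the scrap tray and handed the job in at about 18 s, with the post, jack and can still standing in the last picture; no verdict came back, and I viewed 11 pictures, one over the limit of 10.

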